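Release a stage insert from its bonding jig

ROBOT

A 6-joint arm with a two-finger parallel gripper is mounted at the origin on the work surface. World frame = base frame: x ahead of the robot, y to its left, z up, the work surface at z = 0. Lengths are in mm, angles in rad, forces in N, time in s.
With the tool pointing down it reaches from about 275 to 750 mm from the base axis. Payload 10.2 kg.
Tool frame: the origin (TCP) lies at the very end of the fingers, on their centre line; the grasp point (between the pads) lies 19 mm behind it; z points along the fingers, y is the direction in which the jaws open and shut (so a half turn about z gives the same grasp; the last joint's range is limited). The gripper opens to 85 mm and grips with 20 to 120 N. Pads are 22 mm wide; open, the fingers measure 114 mm over their backs; the gripper's body (76 mm by 85 mm) begins 54 mm behind the grasp point. The pads swing forward as they close: fully open they stand 13 mm farther back than shut.
Start: joints at [0.902, 0.313, 1.498, -0, 1.331, -0.223], TCP at [226.382, 473.69, 231.294] pointing down, gripper open.
Joint ranges: [-2.94, 2.94], [-0.97, 2.17], [0.19, 2.56], [-1.23, 4.37], [0.02, 3.11], [-2.88, 2.88]. Speed limits (rad/s): [2.39, 2.39, 3.01, 3.14, 3.14, 3.14].

INTERFACE

Orientations are given as a unit quaternion [w, x, y, z].
In Python, from rig import ctrl, eyes, order gives the robot as it stands.
- The arm moves only by the tool move_arm, never from a script. Its argument "deltas" is a list of rows, each a list of 6 numbers: the shift along the tool's x, y, z in cm, then the turn, a rotation vector about the tool's x, y, z in degrees. A call has exactly 10 rows; each row shifts and turns the commanded pose from where the row before left it, along the tool's axes as they then stand; what a row does not reach is not made up. A row lasts 1/10 s, in which the tool goes at most 50 mm and 8.59 degrees, less where a joint would pass 70% of its speed; a pose out of reach is approached as far as the arm can. A call is refused whole if a number of a shift passes 5 or a number of a turn 8.59, either way. A call with a gripper value outside its range is refused whole. "grip" is the finger opening in cm, from 0 to 8.54, set as the call begins (left out, the last holds). The fingers move at their own pace and stop on an object; "newtons" is the grip in N (left out, the last holds). Time passes only in rows, so rows that do not move let the fingers close, or fill a call up. It gives the time, the measured TCP pose, the force and the opening at its end, in the units of the state.
- ctrl.sense(): the state, without advancing time (a new reading comes with each control period).
- eyes.capture(name): name is "scene" or "top"; returns the picture (480x640x3 uint8, blue, green, red); there is no depth.
- eyes.camera_params(name): a dict with "K" (3x3 intrinsics, pixels), "k1" (the pictures are not rectified: a ray, as slopes to the right and down, at radius r is drawn at 1 + k1 r^2 times it, then the intrinsics apply), "camera_from_world" (4x4, takes a point from world to camera coordinates). Camera axes: x right, y down, z forward; pixel columns grow to the right and rows downward; lengths in mm; the calibration is good to about 2 mm. A picture is of the moment at which its call begins. camera_params takes no time and is no camera call.
- order.finish_job(): hands the job in, once; it reports no verdict.
The state is a dict: "time_s": time; "joints": joint angles; "dq": joint speeds; "tau": joint torques, N m; "eef_pos": TCP position; "ee_rot": TCP orientation; "force": force on the tool from outside, world axes, zero at the start; "wrist_torque": the same for the moment, N m; "grip_width": opening from 0.0 (shut) to 1.0 (fully open).
Only numpy, scipy, OpenCV 4.12 (cv2) and the standard library are available. Lean on these libraries where they do the work, as an engineer would, in place of code of your own. Each camera call takes 0.05 s, during which the arm holds its last target.

TASK

The glass in the black microscope stage insert has cured. Flip the red-handled toggle clamp fully open past centre, then lift the freed insert out of the jig and set it down gently, not dropped, on the blue inspection rest: glass up, centred, and lengthways across both orange-topped rails. Leave the clamp open and do not disturb the bottle, the green box or the lens beside the work.

Things in the scene. Friction and masses are not known exactly. Their poses are not given: they have to be found in the camera images.
- jig: Fixed aluminium jig. Origin on the bench under the nest centre; x along the insert towards the clamp, z up. Base plate 96 x 10 mm, x -75 to +150 mm. The insert lies on a rib 36 mm wide, top 45 mm up; end stops and four 8 mm side pins (at x -50 and +50 mm, outside its long edges) stand to 52 mm, so lift straight up first. Between the pins the overhanging long edges are free down to the base.
- clamp_pivot (a point): Hinge axis of the clamp, fixed on the jig, along the jig's y: 105 mm along the jig's x from the nest centre, 85 mm above the bench. Cheek plates beside it reach 98 mm above the bench. With the clamp open, the arm stands up to 160 mm above the bench and no part of it is nearer than 80 mm to the nest centre.
- clamp (a joint): Clamp angle, rad: 0 = clamped (handle straight up; steel arm 66 mm long level over the insert, black rubber foot on its end), 1.8 = open stop. Grows as the handle is swung in the jig's +x, away from the insert, and down; arm and handle are one piece. A spring holds it shut below 0.6 (dead centre) and flips it open beyond; it takes about 6 N at the grip. Left alone it stays open.
- clamp_grip (a point): Middle of the red round handle grip (20 mm diameter, 65 mm long), 64.5 mm from the pivot; the grip spans 32 to 97 mm from the pivot. z points along the handle away from the pivot.
- insert_center (a point): Centre (half-way up) of the loose stage insert: a black aluminium plate 120 x 60 x 12 mm (x, y, z) with a round glass window 44 mm across in its upper face (+z), about 0.24 kg. Grasp it across its 60 mm width at the middle.
- rest_top (a point): Fixed blue inspection rest, base 130 x 90 x 10 mm. The point is midway between its two rails, level with their tops, 45 mm above the bench; z up. The orange-topped rails, each 16 mm (x) by 56 mm (y), lie at x -40 and +40 mm with 64 mm free between them, down to the base. The insert goes with its length along this x (either way round), bridging both rails.
- bottle: Brown bottle, 52 mm diameter, 110 mm tall, standing; origin at its underside. Leave alone.
- slide_box: Green closed slide box, 60 x 95 x 34 mm; origin at its underside. Leave alone.
- objective: Steel microscope lens standing on end, 42 mm diameter, 78 mm tall; origin at its underside. Leave alone.
Mind the look-alikes: they are no part of the job. Of the things like the part that bears rest_top, leave any that is brown or pink; of the rest the larger one is meant.

How it is judged:
By the outcome, as a careful person would: the job done as asked, in the order asked, and still so for the second after the job is handed in, with the robot touching nothing.
It also fails if it takes over 56 s, if anything falls off the work surface, if the arm or the gripper's body presses on something with over 40 N, if the wrist force passes 120 N, or if a joint passes its speed limit or range.

## Working session

There is one attempt and no reset: what is moved stays moved. The work goes in short steps, Python scripts to look and compute and a tool call to move; the robot and the scene stay as the last step left them, time stands still between calls to the robot, and variables do not carry over. Pictures are saved under pics/ and viewed, and the job is handed in when it is done.

Besides the shell and the picture viewer there is one more tool, called after "Request:" as name([rows], argument=value, ...), one row to a line, values as JSON. move_arm: Moves the arm, as the interface text tells. Its arguments: {"type":"object","properties":{"deltas":{"type":"array"},"grip":{"type":"number"},"newtons":{"type":"number"}},"required":["deltas"]}

```bash
mkdir -p pics; ls
python3 - <<'E'
from rig import ctrl, eyes, order
import cv2,json
for n in ("scene","top"):
    im=eyes.capture(n); cv2.imwrite(f"pics/{n}0.png",im)
    p=eyes.camera_params(n); print(n,p)
print(ctrl.sense())
E
```

```text
pics
scene {'K': array([[514.89888205,   0.        , 313.97696815],
       [  0.        , 514.89888205, 247.06727961],
       [  0.        ,   0.        ,   1.        ]]), 'k1': -0.03225418181673394, 'camera_from_world': array([[-5.67164547e-02,  9.98388706e-01,  1.79889735e-03,
         6.21429778e+01],
       [ 7.83567643e-01,  4.56293494e-02, -6.19628688e-01,
        -3.75006061e+02],
       [-6.18712366e-01, -3.37335847e-02, -7.84893020e-01,
         1.41276095e+03],
       [ 0.00000000e+00,  0.00000000e+00,  0.00000000e+00,
         1.00000000e+00]])}
top {'K': array([[593.59452016,   0.        , 320.70128468],
       [  0.        , 593.59452016, 238.15105708],
       [  0.        ,   0.        ,   1.        ]]), 'k1': -0.027827322990004916, 'camera_from_world': array([[-2.86142031e-02, -9.99589230e-01, -1.61203366e-03,
        -1.08807794e+00],
       [-9.95730465e-01,  2.86452584e-02, -8.77512926e-02,
         5.36406968e+02],
       [ 8.77614242e-02, -9.05782288e-04, -9.96141110e-01,
         1.47422252e+03],
       [ 0.00000000e+00,  0.00000000e+00,  0.00000000e+00,
         1.00000000e+00]])}
{'time_s': 0.1, 'joints': array([ 9.01589659e-01,  3.13393963e-01,  1.49836152e+00,  6.32506528e-06,
        1.33097217e+00, -2.23360510e-01]), 'dq': array([ 3.46252257e-04,  5.86642282e-06, -3.28576578e-03,  1.25810647e-04,
       -1.98553655e-03, -3.24319079e-04]), 'tau': array([ 4.65379548e-03, -4.12897074e+01, -2.60140818e+01, -7.15584451e-05,
        3.00109066e-03, -5.72828935e-05]), 'eef_pos': array([226.24041003, 473.5044645 , 230.79218516]), 'ee_rot': array([-2.47712605e-04,  2.21082010e-01,  9.75255055e-01, -5.10591216e-04]), 'force': array([0.05022196, 1.12165377, 0.59396779]), 'wrist_torque': array([-0.02362272,  0.04181466, -0.0356348 ]), 'grip_width': 0.9997023414157379}
```

View pics/scene0.png

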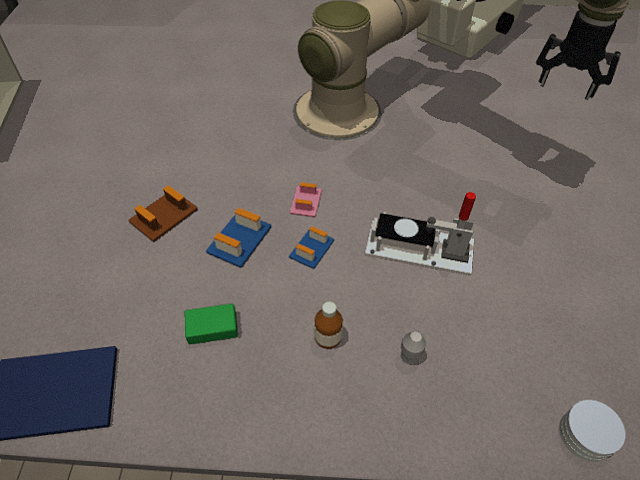

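View pics/top0.png

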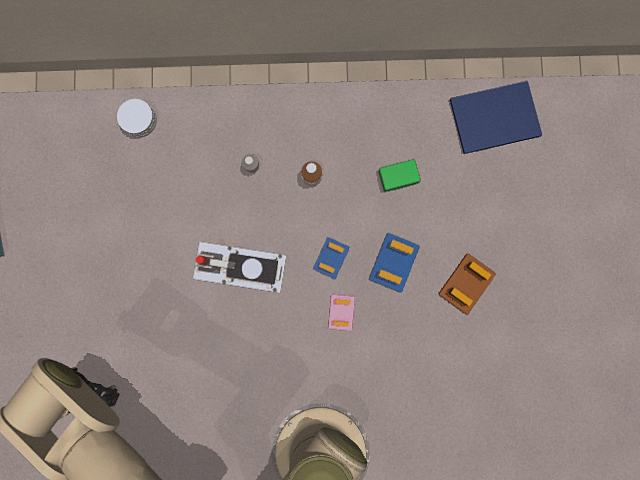

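Rest candidates in the top view are brown (467,284), pink (342,312), small blue (331,258) and large blue (394,262). Brown and pink are excluded, and of the two blues the larger one at (394,262) is meant. I'll confirm that in enlarged crops.

Run:
```python
import cv2
t=cv2.imread("pics/top0.png");s=cv2.imread("pics/scene0.png")
def c(im,x,y,w,h,f,n): cv2.imwrite(n,cv2.resize(im[y:y+h,x:x+w],None,fx=f,fy=f,interpolation=cv2.INTER_CUBIC))
c(t,185,230,110,70,7,"pics/c_jig.png")
c(t,310,225,115,75,6.9,"pics/c_rest.png")
c(s,355,185,130,95,6,"pics/c_jigs.png")
c(s,195,195,150,85,5,"pics/c_rests.png")
```

```text
(no output)
```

View pics/c_jig.png

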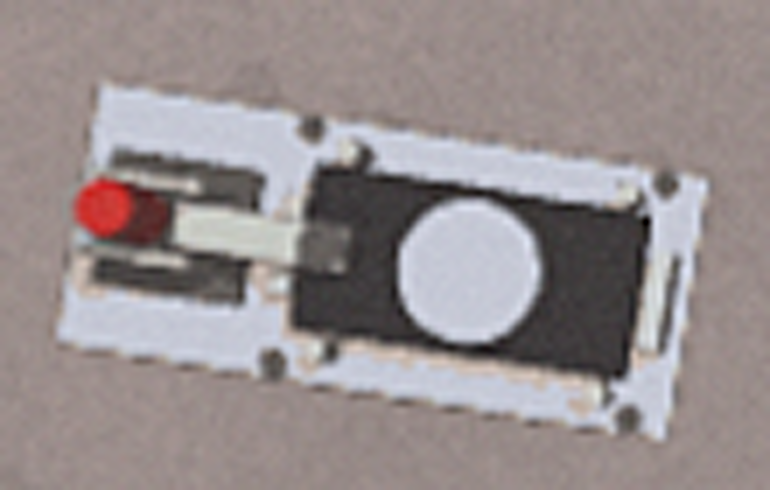

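View pics/c_rest.png

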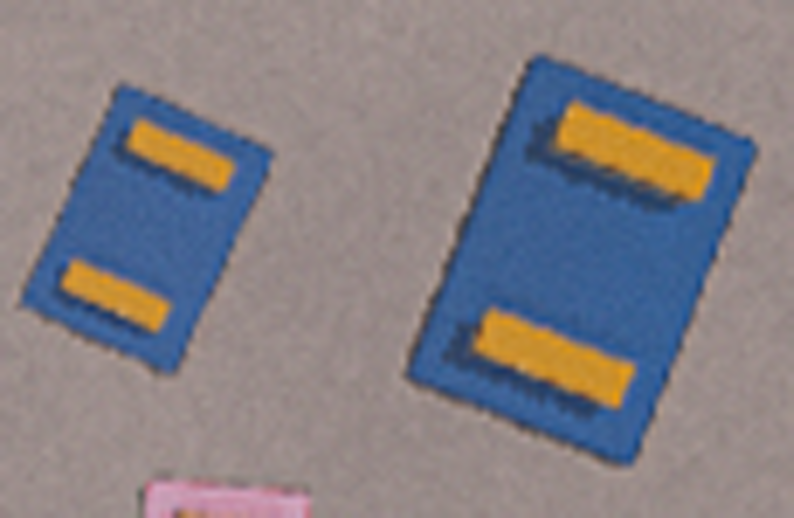

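View pics/c_jigs.png

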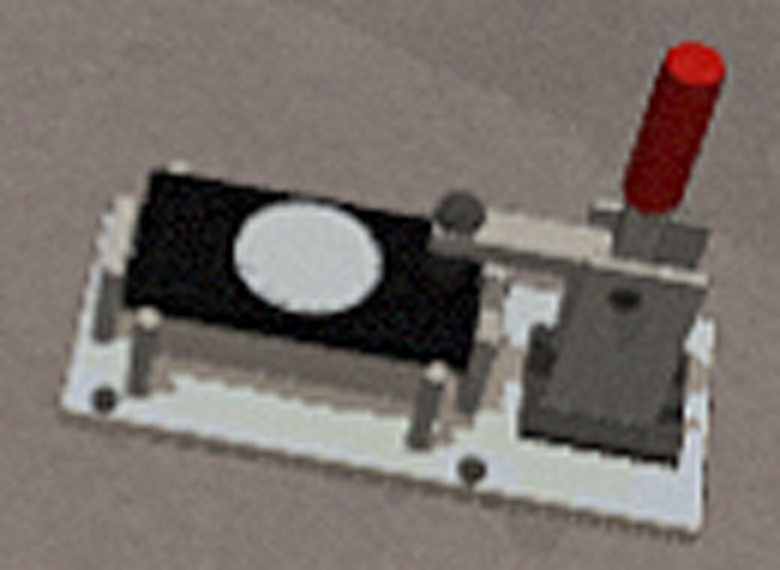

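View pics/c_rests.png

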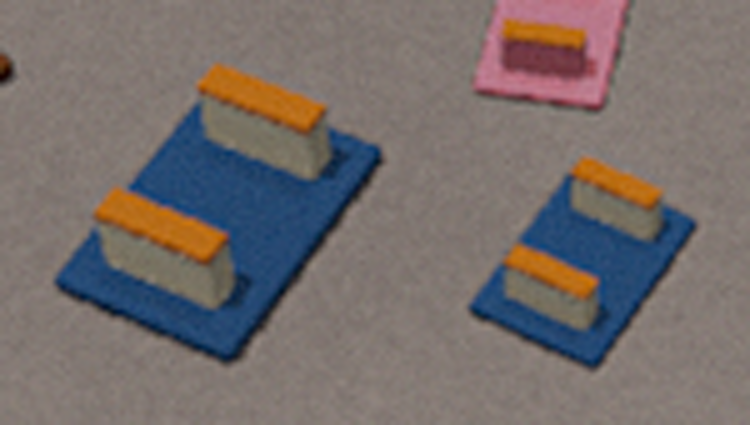

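The crop confirms the large blue rest, about 1.5 times the small one. Next I fit the poses of jig and rest using both cameras.

```bash
cat > h.py <<'E'
import numpy as np
from rig import ctrl, eyes, order
from scipy.optimize import least_squares
from scipy.spatial.transform import Rotation as R
P={n:eyes.camera_params(n) for n in("scene","top")}
def proj(n,X):
    p=P[n];X=np.atleast_2d(X);c=X@p["camera_from_world"][:3,:3].T+p["camera_from_world"][:3,3]
    s=c[:,:2]/c[:,2:];r2=(s**2).sum(1,keepdims=True);s=s*(1+p["k1"]*r2)
    return s*p["K"][0,0]+p["K"][:2,2]
def fit(obs,x0):
    # obs: list (cam, localxyz, pixel)
    def W(x,l):
        c,s=np.cos(x[2]),np.sin(x[2]);return [x[0]+c*l[0]-s*l[1],x[1]+s*l[0]+c*l[1],l[2]]
    def f(x): return np.concatenate([(proj(n,W(x,l))[0]-np.array(px)) for n,l,px in obs])
    r=least_squares(f,x0,x_scale=[10,10,.1],loss='soft_l1');return r.x,f(r.x).reshape(-1,2)
E
python3 - <<'E'
from h import *
t=lambda u,v,f,o:((u+.5)/f-.5+o[0],(v+.5)/f-.5+o[1])
J=lambda u,v:t(u,v,7,(185,230)); JS=lambda u,v:t(u,v,6,(355,185))
B=lambda u,v:t(u,v,6.9,(310,225)); BS=lambda u,v:t(u,v,5,(195,195))
# jig: +x toward clamp(+y world), so yaw~ +90deg; y jig = -x world
top=[("top",(150,-48,10),J(100,88)),("top",(-75,-48,10),J(708,178)),("top",(-75,48,10),J(665,437)),("top",(150,48,10),J(60,343)),
 ("top",(-60,-30,57),J(648,212)),("top",(-60,30,57),J(628,375)),("top",(60,30,57),J(292,325)),("top",(60,-30,57),J(315,168)),
 ("top",(0,0,57),J(470,271)),("top",(105,0,182),J(104,208))]
sc=[("scene",(-60,30,57),JS(152,172)),("scene",(-60,-30,57),JS(128,305)),("scene",(60,-30,57),JS(465,365)),("scene",(0,0,57),JS(308,257)),("scene",(105,0,182),JS(697,64))]
# determine which jig y side: try both
for name,o in(("top",top),("scene",sc),("both",top+sc)):
  best=None
  for fl in(1,-1):
    oo=[(n,(l[0],(fl if n=='top' else fl)*l[1],l[2]),p) for n,l,p in o]
    for sw in (1,-1):
      o3=[(n,(l[0],l[1]*(sw if n=='scene' else 1),l[2]),p) for n,l,p in oo]
      x,r=fit(o3,[400,150,1.6]);e=(r**2).sum()
      if best is None or e<best[0]:best=(e,x,r,fl,sw)
  print(name,best[1],best[3:],np.round(best[2],1).tolist())
def rail(n,g,z,pts,flip=1): return [(n,(g[0]+0*0,0,z),p) for p in pts]
rt=[];
def add(L,n,x0,corners,f):
  # corners order: (far edge,+y side),(far,-y)...
  for (sx,sy),p in zip(((8,28),(8,-28),(-8,-28),(-8,28)),corners): L.append((n,(x0+sx,sy,45),f(*p)))
add(rt,"top",40,[(572,103),(718,158),(702,200),(556,148)],B)
add(rt,"top",-40,[(490,308),(636,362),(620,407),(474,355)],B)
rt+=[("top",(x,y,10),B(*p)) for (x,y),p in zip(((65,45),(65,-45),(-65,-45),(-65,45)),[(540,55),(757,150),(632,465),(408,377)])]
rs=[]
# scene: right=+y, down=+x: upper rail = -40
for x0,cs in((-40,[(327,105),(215,65),(200,90),(312,131)]),(40,[(230,238),(113,188),(95,213),(215,262)])):
  # upper-right edge toward -x
  ur,ul,ll,lr=cs
  for l,p in (((x0-8,28),ur),((x0-8,-28),ul),((x0+8,-28),ll),((x0+8,28),lr)): rs.append(("scene",(*l,45),BS(*p)))
for name,o in(("top",rt),("scene",rs),("both",rt+rs)):
  x,r=fit(o,[420,-120,-.4]); print(name,x,np.round(r,1).tolist())
for n,z,a in(("bottle",0,0),): pass
E
```

```text
top [463.91989129 155.02166498   1.39578754] (1, 1) [[-0.1, -0.5], [0.3, -0.5], [0.7, 0.1], [-0.5, 0.4], [0.6, -0.1], [-0.3, 0.8], [-0.5, 0.7], [0.1, -1.0], [0.0, -0.1], [-0.2, 0.0]]
scene [465.68233013 156.26724903   1.39558207] (1, 1) [[-0.4, 0.1], [-0.8, -1.1], [1.2, -0.6], [-0.1, 1.3], [0.2, 0.2]]
both [464.38568305 155.54465466   1.39533326] (1, 1) [[-0.3, -0.7], [0.1, -0.6], [0.5, -0.1], [-0.7, 0.2], [0.4, -0.3], [-0.5, 0.6], [-0.8, 0.5], [-0.2, -1.2], [-0.2, -0.2], [-0.4, -0.2], [-0.7, -0.3], [-1.1, -1.6], [0.8, -1.1], [-0.5, 0.8], [-0.2, -0.3]]
top [ 4.70658172e+02 -2.01313387e+02 -4.13373588e-01] [[0.1, -0.0], [-0.1, 0.4], [-0.1, 0.3], [0.0, -0.6], [0.1, 0.1], [0.0, 0.8], [-0.0, 0.2], [0.1, -0.7], [-0.7, -0.6], [0.7, -1.1], [0.2, 0.8], [-0.4, 0.2]]
scene [ 4.70226297e+02 -1.98612475e+02 -4.03063023e-01] [[0.1, 0.3], [0.4, -0.2], [-0.5, -0.4], [-0.6, 0.0], [0.2, -0.5], [0.8, 0.2], [0.3, 0.5], [-0.9, 0.1]]
both [ 4.70398747e+02 -2.00138755e+02 -4.09658333e-01] [[-0.5, 0.1], [-0.6, 0.5], [-0.6, 0.3], [-0.5, -0.5], [-0.3, 0.3], [-0.4, 0.9], [-0.4, 0.4], [-0.3, -0.5], [-1.3, -0.4], [0.2, -1.1], [-0.1, 0.9], [-0.8, 0.4], [-0.5, 0.4], [-0.1, -0.2], [-1.0, -0.4], [-1.3, 0.2], [-0.7, -0.5], [0.1, 0.2], [-0.6, 0.4], [-1.8, 0.1]]
```

Both cameras agree to about 2.5 mm: jig at (464.5, 155.3) yaw 80°, rest at (470.4, -200.3) yaw -23.5°. First I turn the tool so its x lies along jig x, and close the jaws.

Request:
move_arm([
  [0,0,0,0,0,7.45],
  [0,0,0,0,0,7.45],
  [0,0,0,0,0,7.45],
  [0,0,0,0,0,7.45],
  [0,0,0,0,0,7.45],
  [0,0,0,0,0,7.45],
  [0,0,0,0,0,7.45],
  [0,0,0,0,0,7.45],
  [0,0,0,0,0,7.45],
  [0,0,0,0,0,7.45],
], grip=0, newtons=40)

```text
time_s: 1.1
eef_pos: [226.3, 473.6, 231.0]
ee_rot: [0.0, 0.768, 0.64, -0.0]
force: [0.0, -0.1, 0.1]
grip_width: -0.0
```

```bash
cat >> h.py <<'E'
JC=np.array([464.5,155.3]);JY=np.deg2rad(80.0)
RC=np.array([470.4,-200.3]);RY=np.deg2rad(-23.5)
def st():
    s=ctrl.sense();q=s["ee_rot"];M=R.from_quat(np.r_[q[1:],q[0]]).as_matrix()
    return s,np.array(s["eef_pos"]),M
def to(p,yaw):
    "needed shift in tool axes (cm) to world p, turn rotvec deg to tool-x yaw, pointing down"
    s,e,M=st();c,n=np.cos(yaw),np.sin(yaw)
    T=np.array([[c,n,0],[n,-c,0],[0,0,-1.]])
    print("t",s["time_s"],"pos",e.round(1),"F",s["force"].round(1),"grip",round(s["grip_width"],3),"q",s["joints"].round(2))
    print("shift cm",(M.T@(np.array(p)-e)/10).round(2),"turn",np.rad2deg(R.from_matrix(M.T@T).as_rotvec()).round(2))
def J(x,y,z): c,s=np.cos(JY),np.sin(JY);return [JC[0]+c*x-s*y,JC[1]+s*x+c*y,z]
E
python3 -c "
from h import *
to(J(62,0,200),JY)"
```

```text
t 1.1 pos [226.3 473.6 231. ] F [ 0.  -0.1  0.1] grip -0.0 q [0.9  0.31 1.5  0.   1.33 1.08]
shift cm [-20.82  29.12   3.1 ] turn [-0.02  0.04 -0.35]
```

Request:
move_arm([
  [-1.05,1.45,0,0,0,-0.35],
  [-2.2,3.1,0,0,0,0],
  [-2.2,3.1,0,0,0,0],
  [-2.2,3.1,0,0,0,0],
  [-2.2,3.1,0,0,0,0],
  [-2.2,3.1,0,0,0,0],
  [-2.2,3.1,0,0,0,0],
  [-2.2,3.1,0,0,0,0],
  [-2.2,3.1,0,0,0,0],
  [-2.2,3.0,0,0,0,0],
])

```text
time_s: 2.1
eef_pos: [480.4, 217.5, 231.0]
ee_rot: [-0.0, 0.764, 0.645, -0.0]
force: [-0.5, 1.5, 0.2]
grip_width: -0.002
```

```bash
python3 -c "
from h import *
to(J(62,0,152),JY)"
```

```text
t 2.1 pos [480.4 217.5 231. ] F [-0.5  1.5  0.2] grip -0.002 q [0.2  0.32 1.49 0.   1.33 0.37]
shift cm [-0.2  -0.48  7.9 ] turn [-0.03  0.01  0.29]
```

Request:
move_arm([
  [0,0,0,0,0,0.15],
  [0,-0.2,0.5,0,0,0],
  [-0.1,-0.2,1,0,0,0],
  [0,0,1.5,0,0,0],
  [0,0,1.5,0,0,0],
  [0,0,1.5,0,0,0],
  [0,0,1,0,0,0],
  [0,0,0.6,0,0,0],
  [0,0,0.3,0,0,0],
  [0,0,0,0,0,0],
])

```text
time_s: 3.1
eef_pos: [475.3, 218.7, 152.3]
ee_rot: [0.0, 0.765, 0.644, 0.0]
force: [0.4, -0.9, 0.9]
grip_width: 0.001
```

```bash
python3 -c "
from h import *
to(J(62,0,152),JY)
import cv2
s=eyes.capture('scene');t=eyes.capture('top')
a=cv2.resize(s[160:285,350:500],(600,500));cv2.imwrite('pics/p1.png',a)"
```

```text
t 3.1 pos [475.3 218.7 152.3] F [ 0.4 -0.9  0.9] grip 0.001 q [ 0.21  0.38  1.61 -0.    1.14  0.38]
shift cm [-0.23  0.04  0.03] turn [0.   0.   0.18]
```

View pics/p1.png

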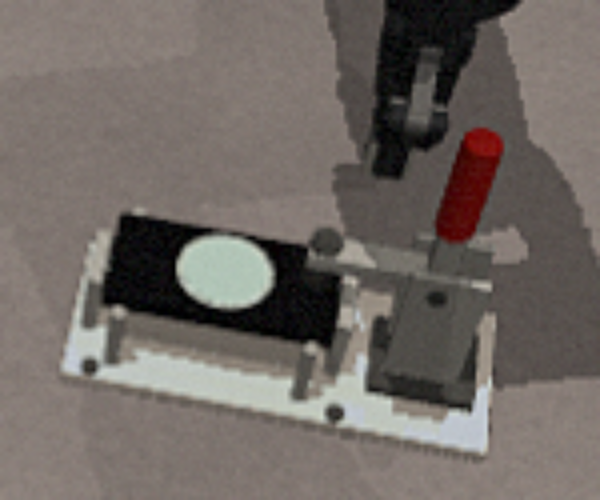

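The closed fingers stand left of the red handle, above the arm. Pushing the handle over in +x.

Request:
move_arm([
  [0.6,0,0,0,0,0],
  [0.9,0,0,0,0,0],
  [0.9,0,0,0,0,0],
  [0.9,0,0.1,0,0,0],
  [0.9,0,0.1,0,0,0],
  [0.9,0,0.2,0,0,0],
  [0.9,0,0.2,0,0,0],
  [1,0,0.1,0,0,0],
  [1,0,0,0,0,0],
  [0,0,0,0,0,0],
])

```text
time_s: 4.2
eef_pos: [489.0, 298.8, 145.1]
ee_rot: [-0.0, 0.765, 0.644, 0.0]
force: [0.5, -1.1, 0.4]
grip_width: -0.003
```

```bash
python3 -c "
from h import *
to(J(145,0,145),JY)
import cv2
s=eyes.capture('scene')
a=cv2.resize(s[160:285,350:500],(600,500));cv2.imwrite('pics/p2.png',a)"
```

```text
t 4.2 pos [489.  298.8 145.1] F [ 0.5 -1.1  0.4] grip -0.003 q [0.34 0.49 1.47 0.   1.18 0.51]
shift cm [-0.06  0.07  0.01] turn [-0.01 -0.03  0.23]
```

View pics/p2.png

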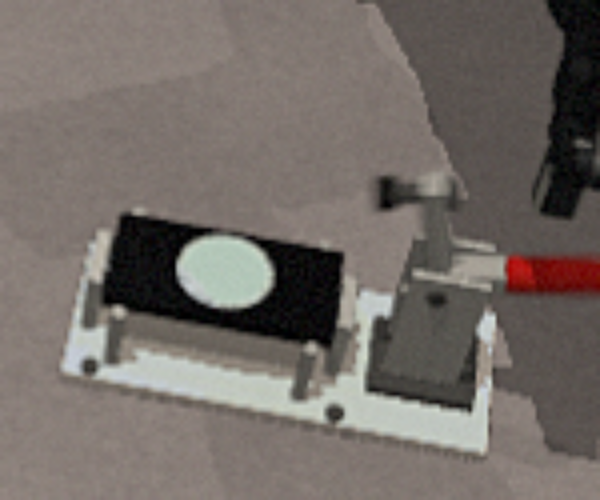

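The clamp flipped: the handle is down, the arm stands up past vertical, and the insert has not moved. Going up, then over the nest.

Request:
move_arm([
  [0,0,-1,0,0,0.2],
  [0.0,0,-2,0,0,0],
  [0,0,-2,0,0,0],
  [-1,0,-1,0,0,0],
  [-2.2,0,0,0,0,0],
  [-2.7,0,0,0,0,0],
  [-2.7,0,0,0,0,0],
  [-2.7,0,0,0,0,0],
  [-2.2,0,0,0,0,0],
  [-1,0,0,0,0,0],
])

```text
time_s: 5.25
eef_pos: [463.3, 152.7, 205.5]
ee_rot: [0.0, 0.767, 0.642, -0.0]
force: [0.6, -0.4, 0.5]
grip_width: 0.0
```

```bash
python3 -c "
from h import *
to(J(0,0,32),JY)
c,s=np.cos(JY),np.sin(JY)
for th in (1.7,1.8): print(th,proj('scene',J(105+97*np.sin(th),0,85+97*np.cos(th))),proj('scene',J(105-66*np.cos(th),0,85+66*np.sin(th))))
import cv2
s=eyes.capture('scene')
cv2.imwrite('pics/p3.png',cv2.resize(s[130:290,350:550],(800,640))[:600])"
```

```text
t 5.25 pos [463.3 152.7 205.5] F [ 0.6 -0.4  0.5] grip 0.0 q [ 0.08  0.25  1.65 -0.    1.24  0.26]
shift cm [ 0.29  0.07 17.35] turn [ 0.    0.01 -0.16]
1.7 [[505.55716802 240.89554811]] [[470.9571426 207.1813018]]
1.8 [[503.32180622 243.6933829 ]] [[474.22430142 208.17712227]]
```

View pics/p3.png

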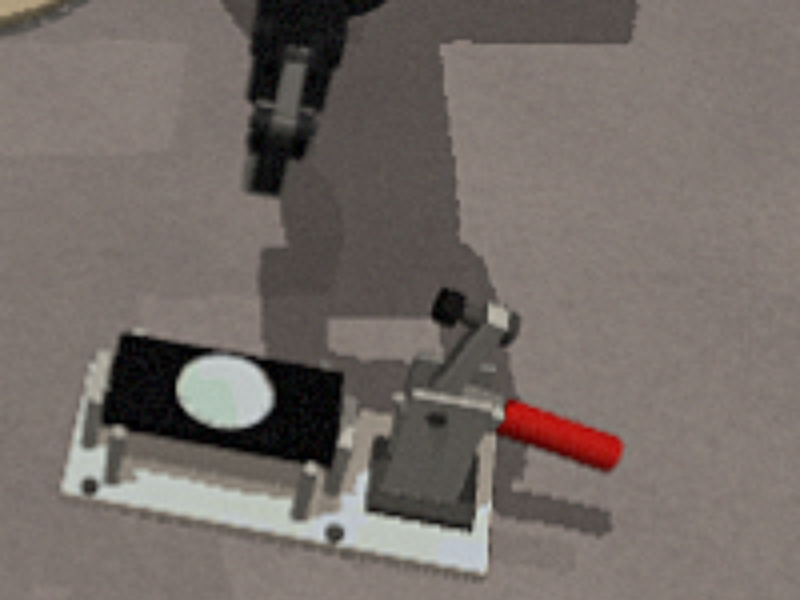

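Handle end at (503,243) matches the prediction for θ = 1.8, so the clamp is at its open stop. Opening the jaws and starting down.

Request:
move_arm([
  [0.15,0,0,0,0,-0.15],
  [0.15,0.05,0.5,0,0,0],
  [0,0,1,0,0,0],
  [0,0,1.3,0,0,0],
  [0,0,1.5,0,0,0],
  [0,0,1.5,0,0,0],
  [0,0,1.5,0,0,0],
  [0,0,1,0,0,0],
  [0,0,0.7,0,0,0],
  [0,0,0,0,0,0],
], grip=8.5)

```text
time_s: 6.3
eef_pos: [464.4, 157.6, 114.4]
ee_rot: [-0.0, 0.765, 0.644, -0.001]
force: [-0.2, -0.0, 0.1]
grip_width: 0.993
```

```bash
python3 -c "
from h import *
to(J(0,0,32),JY)
import cv2
s=eyes.capture('scene');t=eyes.capture('top')
cv2.imwrite('pics/p4.png',cv2.resize(s[150:280,350:490],(646,600)))
cv2.imwrite('pics/p4t.png',cv2.resize(t[200:320,160:310],(750,600)))"
```

```text
t 6.3 pos [464.4 157.6 114.4] F [-0.2 -0.   0.1] grip 0.993 q [0.09 0.37 1.75 0.   1.02 0.26]
shift cm [-0.23  0.06  8.24] turn [-0.09  0.02  0.13]
```

View pics/p4.png

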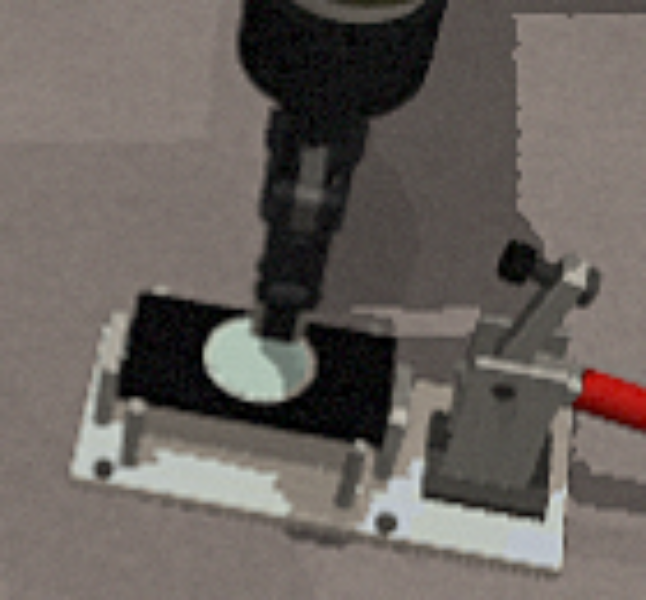

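View pics/p4t.png

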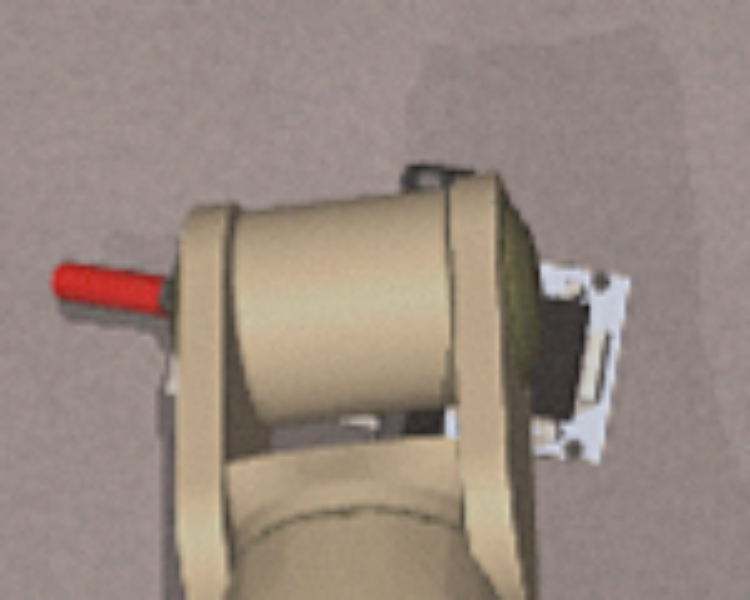

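Jaws are open across the insert's width with the scene clear; descending in two steps.

Request:
move_arm([
  [-0.2,0.05,0.3,0,0,0.1],
  [0,0,0.7,0,0,0],
  [0,0,1,0,0,0],
  [0,0,1,0,0,0],
  [0,0,1,0,0,0],
  [0,0,0.8,0,0,0],
  [0,0,0.4,0,0,0],
  [0,0,0,0,0,0],
  [0,0,0,0,0,0],
  [0,0,0,0,0,0],
])

```text
time_s: 7.4
eef_pos: [465.2, 155.4, 63.7]
ee_rot: [0.0, 0.766, 0.643, 0.0]
force: [-0.5, 0.2, -0.2]
grip_width: 0.995
```

```bash
python3 -c "
from h import *
to(J(0,0,32),JY)
import cv2
s=eyes.capture('scene')
cv2.imwrite('pics/p5.png',cv2.resize(s[150:280,350:490],(646,600)))"
```

```text
t 7.4 pos [465.2 155.4  63.7] F [-0.5  0.2 -0.2] grip 0.995 q [0.08 0.45 1.8  0.   0.9  0.26]
shift cm [-0.03 -0.07  3.17] turn [ 0.04 -0.01  0.01]
```

View pics/p5.png

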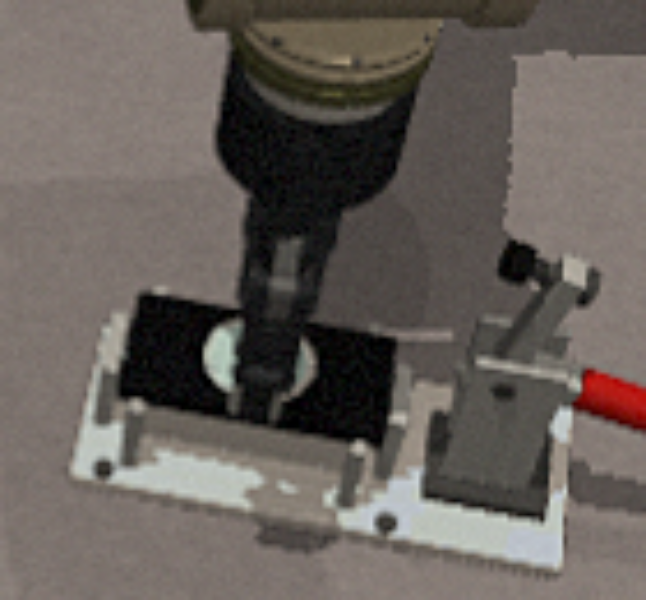

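Request:
move_arm([
  [0,-0.05,0.3,0,0,0],
  [0,0,0.6,0,0,0],
  [0,0,0.8,0,0,0],
  [0,0,0.8,0,0,0],
  [0,0,0.6,0,0,0],
  [0,0,0.4,0,0,0],
  [0,0,0.2,0,0,0],
  [0,0,0,0,0,0],
  [0,0,0,0,0,0],
  [0,0,0,0,0,0],
])

```text
time_s: 8.45
eef_pos: [464.6, 155.5, 26.5]
ee_rot: [0.0, 0.766, 0.643, 0.0]
force: [0.3, 0.7, -0.5]
grip_width: 0.991
```

Request:
move_arm([
  [0,0,0,0,0,0],
  [0,0,0,0,0,0],
  [0,0,0,0,0,0],
  [0,0,0,0,0,0],
  [0,0,0,0,0,0],
  [0,0,0,0,0,0],
  [0,0,0,0,0,0],
  [0,0,0,0,0,0],
  [0,0,0,0,0,0],
  [0,0,0,0,0,0],
], grip=4, newtons=40)

```text
time_s: 9.45
eef_pos: [464.1, 155.6, 26.6]
ee_rot: [-0.0, 0.766, 0.643, -0.0]
force: [-3.7, 0.3, 5.6]
grip_width: 0.697
```

```bash
python3 -c "
from h import *
to(J(0,0,27),JY)
import cv2
s=eyes.capture('scene')
cv2.imwrite('pics/p6.png',cv2.resize(s[150:280,350:490],(646,600)))"
```

```text
t 9.45 pos [464.1 155.6  26.6] F [-3.7  0.3  5.6] grip 0.697 q [0.08 0.51 1.82 0.   0.81 0.26]
shift cm [-0.02  0.04 -0.04] turn [-0.05  0.   -0.01]
```

View pics/p6.png

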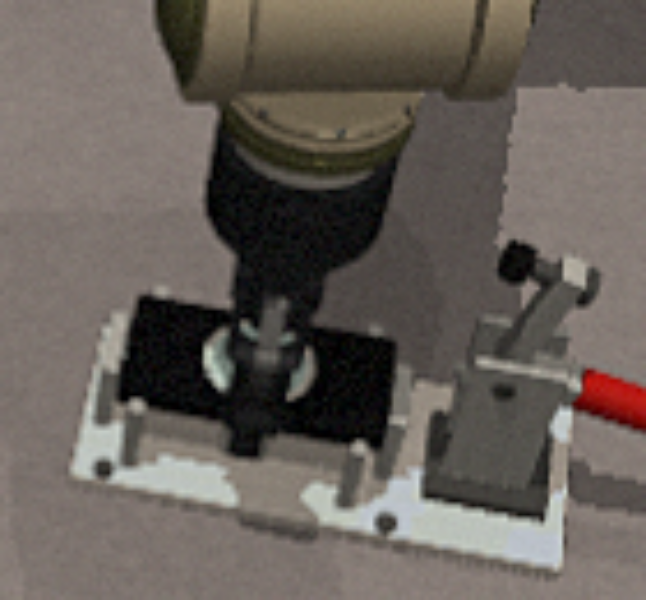

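Gripped (opening 59 mm for the 60 mm width). Lifting straight up.

Request:
move_arm([
  [0,0,-0.2,0,0,0],
  [0,0,-0.4,0,0,0],
  [0,0,-0.6,0,0,0],
  [0,0,-0.8,0,0,0],
  [0,0,-1.2,0,0,0],
  [0,0,-1.6,0,0,0],
  [0,0,-2,0,0,0],
  [0,0,-2,0,0,0],
  [0,0,-1.5,0,0,0],
  [0,0,-0.7,0,0,0],
], newtons=60)

```text
time_s: 10.5
eef_pos: [465.1, 155.6, 138.4]
ee_rot: [0.001, 0.766, 0.643, 0.001]
force: [-0.1, -0.4, -2.2]
grip_width: 0.689
```

```bash
python3 -c "
from h import *
to([*RC,140],RY)
to([*RC,140],RY+np.pi)
import cv2
s=eyes.capture('scene')
cv2.imwrite('pics/p7.png',cv2.resize(s[130:280,330:500],(680,600)))"
```

```text
t 10.5 pos [465.1 155.6 138.4] F [-0.1 -0.4 -2.2] grip 0.689 q [ 0.08  0.33  1.73 -0.    1.08  0.26]
shift cm [-34.95   6.7   -0.16] turn [ 8.0000e-02 -1.9000e-01  1.0351e+02]
t 10.5 pos [465.1 155.6 138.4] F [-0.1 -0.4 -2.2] grip 0.689 q [ 0.08  0.33  1.73 -0.    1.08  0.26]
shift cm [-34.95   6.7   -0.16] turn [  0.17   0.08 -76.49]
```

View pics/p7.png

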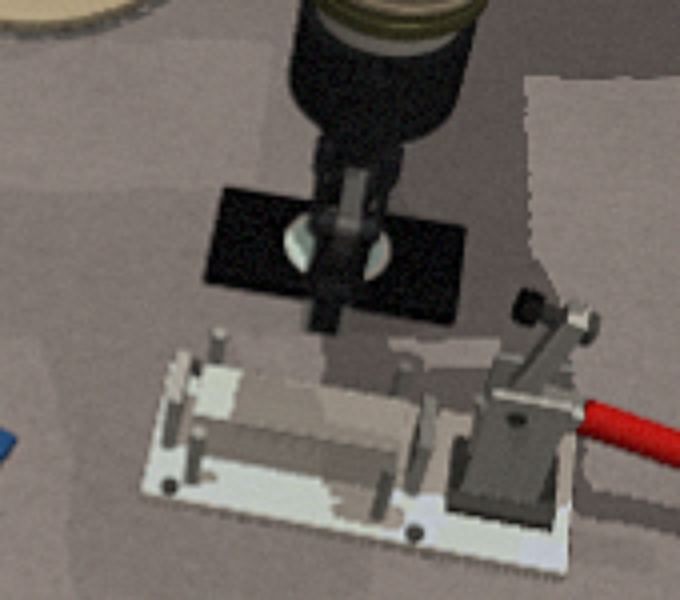

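The insert came out level with the glass up, and the clamp is still open. Carrying it across in y at constant orientation.

Request:
move_arm([
  [-0.5,0.1,0,0,0,0],
  [-1,0.2,-0.3,0,0,0],
  [-1.7,0.3,0,0,0,0],
  [-2,0.4,0,0,0,0],
  [-2,0.4,0,0,0,0],
  [-2,0.4,0,0,0,0],
  [-2,0.4,0,0,0,0],
  [-2,0.4,0,0,0,0],
  [-2,0.4,0,0,0,0],
  [-2,0.4,0,0,0,0],
])

```text
time_s: 11.55
eef_pos: [467.6, -21.3, 138.8]
ee_rot: [-0.001, 0.766, 0.643, -0.0]
force: [0.6, -0.3, -2.3]
grip_width: 0.693
```

Request:
move_arm([
  [-2,0.4,0,0,0,-3],
  [-2,0.4,0,0,0,-3],
  [-2,0.4,0,0,0,-3],
  [-2,0.3,0,0,0,-3],
  [-2,0.2,0,0,0,-3],
  [-2,0.1,0,0,0,-3],
  [-2,0,0,0,0,-3],
  [-1.7,-0.1,0,0,0,-3],
  [-1,0,0,0,0,-3],
  [-0.5,0,0,0,0,-3],
])

```text
time_s: 12.55
eef_pos: [489.1, -193.3, 138.6]
ee_rot: [-0.001, 0.573, 0.819, -0.0]
force: [-0.1, -0.2, -2.4]
grip_width: 0.693
```

```bash
python3 -c "
from h import *
to([*RC,140],RY+np.pi)"
```

```text
t 12.55 pos [ 489.1 -193.3  138.6] F [-0.1 -0.2 -2.4] grip 0.693 q [-0.6   0.41  1.62 -0.    1.11 -0.95]
shift cm [-0.02 -2.   -0.14] turn [-3.000e-02 -7.000e-02 -4.645e+01]
```

Request:
move_arm([
  [0,-0.5,0,0,0,-3],
  [0,-0.8,0,0,0,-5],
  [0,-0.7,0,0,0,-5],
  [0,0,0,0,0,-6],
  [0,0,0,0,0,-6],
  [0,0,0,0,0,-6],
  [0,0,0,0,0,-6],
  [0,0,0,0,0,-5],
  [0,0,0,0,0,-3],
  [0,0,0,0,0,-1.5],
])

```text
time_s: 13.55
eef_pos: [470.9, -200.3, 138.7]
ee_rot: [-0.001, 0.203, 0.979, 0.0]
force: [-0.4, 0.7, -1.5]
grip_width: 0.689
```

```bash
python3 -c "
from h import *
to([*RC,50],RY+np.pi)
import cv2
s=eyes.capture('scene')
cv2.imwrite('pics/p8.png',cv2.resize(s[130:290,170:350],(675,600)))"
```

```text
t 13.55 pos [ 470.9 -200.3  138.7] F [-0.4  0.7 -1.5] grip 0.689 q [-0.63  0.38  1.66 -0.    1.1  -1.79]
shift cm [ 0.03 -0.02  8.87] turn [ 0.01 -0.08  0.06]
```

View pics/p8.png

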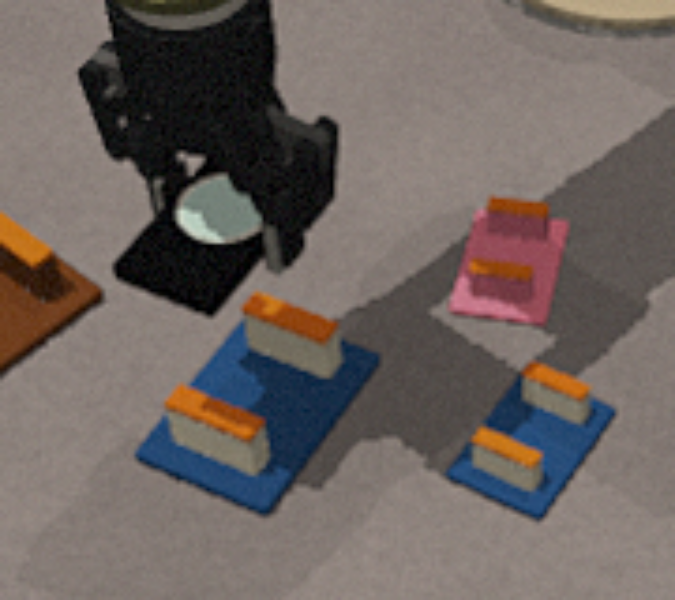

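The insert is above the large blue rest and parallel to it. Lowering to about 1 cm above the rails.

Request:
move_arm([
  [0.05,0,0.5,0,0,0],
  [0,0,1,0,0,0],
  [0,0,1.5,0,0,0],
  [0,0,1.8,0,0,0],
  [0,0,1.8,0,0,0],
  [0,0,1.5,0,0,0],
  [0,0,1,0,0,0],
  [0,0,0.7,0,0,0],
  [0,0,0.3,0,0,0],
  [0,0,0,0,0,0],
])

```text
time_s: 14.6
eef_pos: [471.1, -199.7, 38.2]
ee_rot: [-0.0, 0.204, 0.979, 0.0]
force: [-0.5, -0.4, -2.1]
grip_width: 0.693
```

```bash
python3 -c "
from h import *
to([*RC,26.6],RY+np.pi)
import cv2
s=eyes.capture('scene');t=eyes.capture('top')
cv2.imwrite('pics/p9.png',cv2.resize(s[180:280,190:290],(600,600),interpolation=2))
cv2.imwrite('pics/p9t.png',cv2.resize(t[215:315,345:445],(600,600),interpolation=2))
c,n=np.cos(RY),np.sin(RY)
z=57+st()[1][2]-26.6
for a,b in((60,30),(60,-30),(-60,-30),(-60,30)):
  w=[RC[0]+c*a-n*b,RC[1]+n*a+c*b,z]
  print(a,b,((proj('scene',w)[0]-[190,180])*6).round(),((proj('top',w)[0]-[345,215])*6).round())"
```

```text
t 14.6 pos [ 471.1 -199.7   38.2] F [-0.5 -0.4 -2.1] grip 0.693 q [-0.63  0.53  1.75 -0.    0.87 -1.79]
shift cm [ 0.04 -0.08  1.16] turn [ 0. -0.  0.]
60 30 [252. 385.] [295. 113.]
60 -30 [102. 323.] [433. 168.]
-60 -30 [290.  95.] [326. 442.]
-60 30 [433. 150.] [188. 387.]
```

View pics/p9.png

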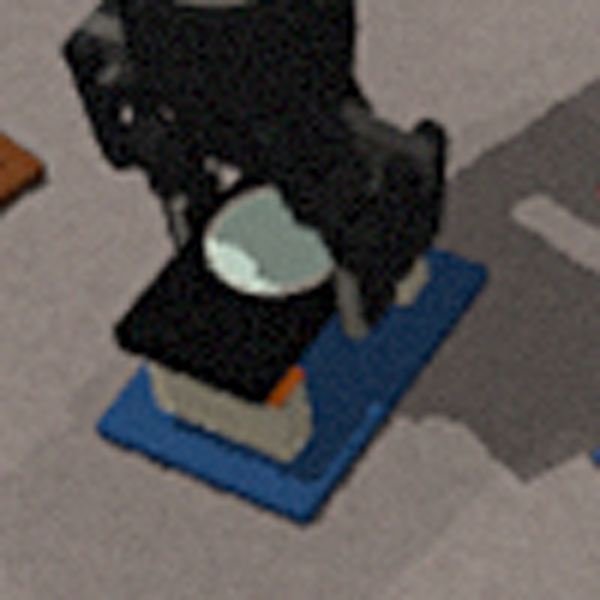

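View pics/p9t.png

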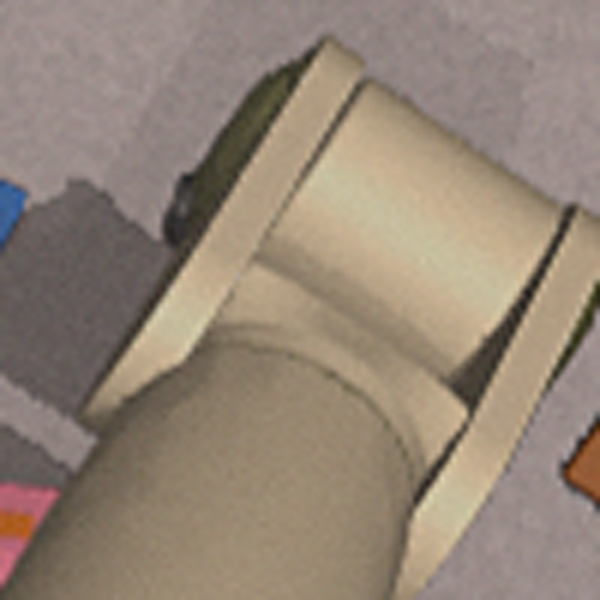

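Near the rails. I overlay the predicted outlines to check the centring before landing.

```bash
cat > ov.py <<'E'
from h import *
import cv2
def ov(name,z0,fn,dx=0,dy=0,box=(190,180,100,100),draw=True):
    im=eyes.capture(name); x,y,w,h=box;f=6
    a=cv2.resize(im[y:y+h,x:x+w],None,fx=f,fy=f,interpolation=cv2.INTER_CUBIC)
    a=cv2.convertScaleAbs(a,alpha=1.6,beta=15)
    X,r0=None,None
    c,n=np.cos(RY),np.sin(RY)
    def W(p,cx,cy): return [cx+c*p[0]-n*p[1],cy+n*p[0]+c*p[1],p[2]]
    def pl(pts,cx,cy,col):
        q=np.array([((proj(name,W(p,cx,cy))[0]-[x,y]+.5)*f) for p in pts]).round().astype(int)
        cv2.polylines(a,[q],True,col,1)
    B={'scene':(470.2,-198.6),'top':(470.7,-201.3)}[name]
    for s in(40,-40): pl([(s+u,v,45) for u,v in((8,28),(8,-28),(-8,-28),(-8,28))],*B,(0,255,255))
    pl([(u,v,10) for u,v in((65,45),(65,-45),(-65,-45),(-65,45))],*B,(255,255,0))
    if draw:
        for z in(z0,z0-12): pl([(u+dx,v+dy,z) for u,v in((60,30),(60,-30),(-60,-30),(-60,30))],*B,(0,255,0) if z==z0 else (0,160,0))
        th=np.linspace(0,2*np.pi,40); pl([(dx+22*np.cos(k),dy+22*np.sin(k),z0) for k in th],*B,(255,0,255))
    cv2.imwrite(fn,a)
E
python3 -c "
from ov import *
ov('scene',68.5,'pics/p10.png')"
```

```text
(no output)
```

View pics/p10.png

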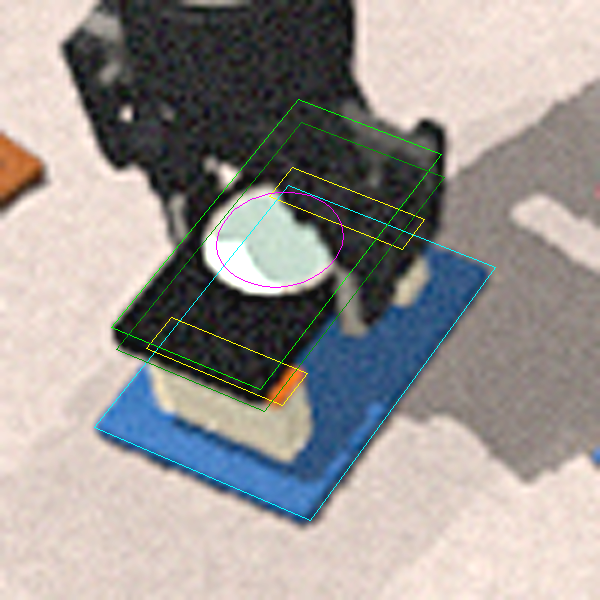

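The insert outline matches the prediction for centred within about 2 mm. Only the glass rim is a bit larger than drawn. Lowering slowly to contact.

Request:
move_arm([
  [0,-0.05,0.15,0,0,0],
  [0,0,0.2,0,0,0],
  [0,0,0.2,0,0,0],
  [0,0,0.15,0,0,0],
  [0,0,0.1,0,0,0],
  [0,0,0.1,0,0,0],
  [0,0,0.05,0,0,0],
  [0,0,0.05,0,0,0],
  [0,0,0,0,0,0],
  [0,0,0,0,0,0],
])

```text
time_s: 15.75
eef_pos: [470.9, -200.1, 28.3]
ee_rot: [0.0, 0.204, 0.979, -0.0]
force: [0.9, -0.9, -2.3]
grip_width: 0.691
```

Request:
move_arm([
  [0,0,0.03,0,0,0],
  [0,0,0.03,0,0,0],
  [0,0,0.03,0,0,0],
  [0,0,0.03,0,0,0],
  [0,0,0.03,0,0,0],
  [0,0,0.03,0,0,0],
  [0,0,0,0,0,0],
  [0,0,0,0,0,0],
  [0,0,0,0,0,0],
  [0,0,0,0,0,0],
])

```text
time_s: 16.75
eef_pos: [470.9, -200.1, 26.7]
ee_rot: [0.0, 0.204, 0.979, -0.0]
force: [-2.8, 1.8, 5.3]
grip_width: 0.692
```

Contact: the vertical force went from -2.3 to +5.3 N. Releasing.

Request:
move_arm([
  [0,0,0,0,0,0],
  [0,0,0,0,0,0],
  [0,0,0,0,0,0],
  [0,0,0,0,0,0],
  [0,0,0,0,0,0],
  [0,0,0,0,0,0],
  [0,0,0,0,0,0],
  [0,0,0,0,0,0],
  [0,0,0,0,0,0],
  [0,0,0,0,0,0],
], grip=8.3)

```text
time_s: 17.75
eef_pos: [470.9, -200.1, 26.5]
ee_rot: [0.0, 0.204, 0.979, -0.0]
force: [-0.2, 0.1, -0.4]
grip_width: 0.973
```

```bash
python3 -c "
from ov import *
to([*RC,26.6],RY+np.pi)
ov('scene',57,'pics/p11.png')"
```

```text
t 17.75 pos [ 470.9 -200.1   26.5] F [-0.2  0.1 -0.4] grip 0.973 q [-0.63  0.55  1.75 -0.    0.84 -1.79]
shift cm [ 0.04 -0.03 -0.01] turn [-0.    0.    0.01]
```

View pics/p11.png

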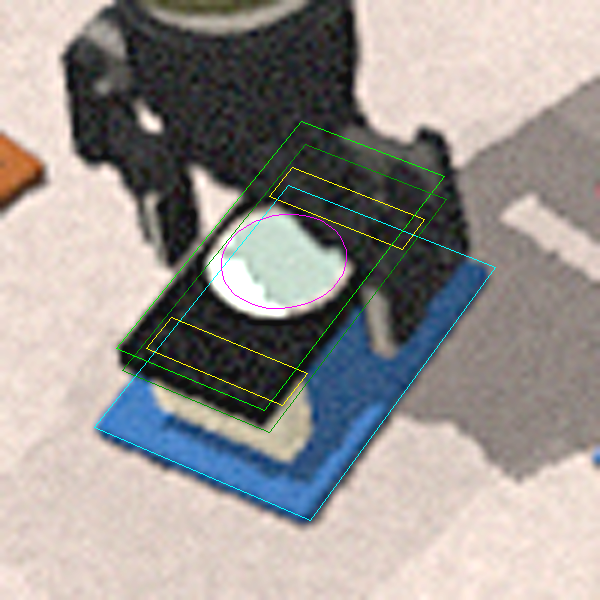

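Released and resting, aligned with the predicted outline. Withdrawing straight up, then clear of the view.

Request:
move_arm([
  [0,0,-0.3,0,0,0],
  [0,0,-0.5,0,0,0],
  [0,0,-0.8,0,0,0],
  [0,0,-1.2,0,0,0],
  [0,0,-2,0,0,0],
  [0,0,-2.5,0,0,0],
  [0,0,-2.5,0,0,0],
  [0,0,-2.5,0,0,0],
  [0,0,-2,0,0,0],
  [0,0,-1,0,0,0],
])

```text
time_s: 18.8
eef_pos: [471.3, -200.4, 182.1]
ee_rot: [0.002, 0.204, 0.979, -0.001]
force: [0.3, 0.8, -0.1]
grip_width: 0.972
```

```bash
python3 -c "
from h import *
to([330,-330,230],RY+np.pi)"
```

```text
t 18.8 pos [ 471.3 -200.4  182.1] F [ 0.3  0.8 -0.1] grip 0.972 q [-0.63  0.33  1.61 -0.    1.2  -1.79]
shift cm [  7.78 -17.52  -4.8 ] turn [-0.05  0.2   0.01]
```

Request:
move_arm([
  [0.4,-0.9,-0.3,0,0,0],
  [0.8,-1.8,-0.5,0,0,0],
  [0.9,-2.1,-0.6,0,0,0],
  [0.9,-2.1,-0.6,0,0,0],
  [0.9,-2.1,-0.6,0,0,0],
  [0.9,-2.1,-0.6,0,0,0],
  [0.9,-2.1,-0.6,0,0,0],
  [0.9,-2.1,-0.5,0,0,0],
  [0.7,-1.5,-0.3,0,0,0],
  [0.3,-0.7,0,0,0,0],
])

```text
time_s: 19.8
eef_pos: [330.0, -331.1, 225.1]
ee_rot: [-0.0, 0.204, 0.979, 0.0]
force: [0.0, 0.4, -0.5]
grip_width: 0.971
```

```bash
python3 -c "
from ov import *
ov('scene',57,'pics/p12.png')
ov('top',57,'pics/p12t.png',box=(345,215,100,100))
cv2.imwrite('pics/p12s.png',eyes.capture('scene'))"
```

```text
(no output)
```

View pics/p12.png

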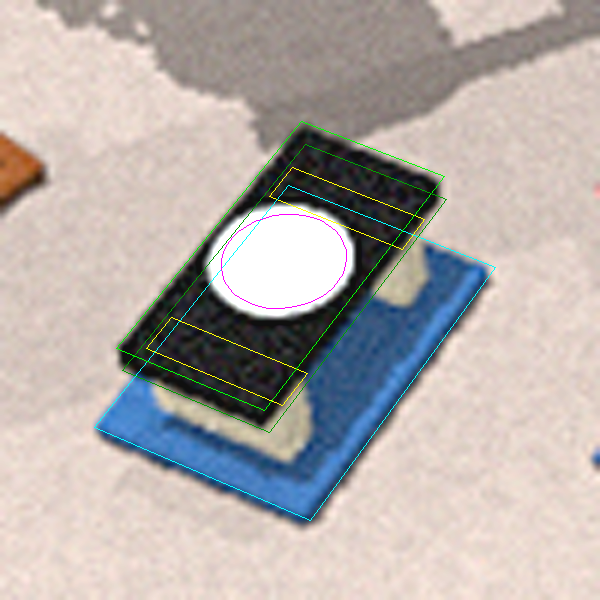

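View pics/p12t.png

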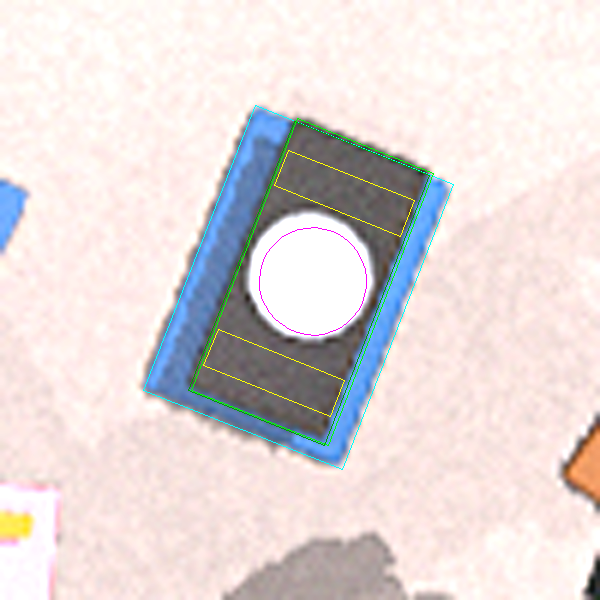

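View pics/p12s.png

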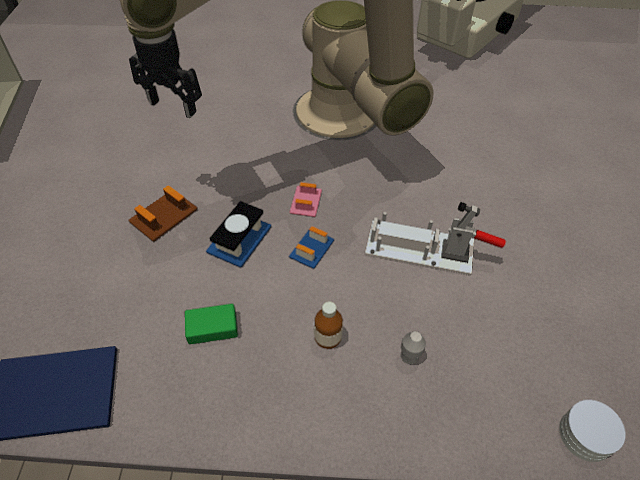

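Both overlays show the insert centred within about 2 mm, glass up, across both rails. The clamp is open, and the bottle, box and lens are at the same pixels as before. Handing in.

```bash
python3 -c "
from h import *
print(order.finish_job(), ctrl.sense()['time_s'])"
```

```text
the job is handed in; nothing more can be done
the job is handed in; nothing more can be done
```

The job is done and was handed in at about 20 s of the 56 s allowed.

- **Clamp:** I pushed the red handle over with the closed jaws and the spring took it past centre. The end of the handle then matched the 1.8 rad open stop in the scene picture. The clamp still stood open in the last scene picture.
- **Insert:** I gripped it across its 60 mm width and lifted it straight up out of the jig. I lowered it slowly onto the larger blue rest and released it once the wrist force showed contact (about 5 N).
- **Final checks:** outlines drawn over both camera pictures put the insert glass up, bridging both rails and centred within about 2 mm. The bottle, green box and lens looked unmoved, and the gripper is clear of everything.
- **Disagreements:** the two cameras placed the rest about 2.7 mm apart, so I used the combined fit. The visible white disc was slightly larger than the 44 mm glass I drew, but concentric with it to within about 2 mm.

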